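Put the microscope's parts back on their pads

ROBOT

A 6-joint arm with a two-finger parallel gripper is mounted at the origin on the work surface. World frame = base frame: x ahead of the robot, y to its left, z up, the work surface at z = 0. Lengths are in m, angles in rad, forces in N, time in s.
With the tool pointing down it reaches from about 0.375 to 0.9 m from the base axis. Payload 3.1 kg.
Tool frame: the origin (TCP) lies on the centre line of the jaws, within the pads' length; the fingertips stand 25 mm ahead of it and the grasp point (between the pads) lies 6 mm ahead of it; x points along the fingers, y is the direction in which the jaws open and shut, and the axes are right-handed (so a half turn about x gives the same grasp; the last joint's range is limited). The gripper opens to 87 mm and grips with 3 to 60 N. Pads are 19 mm wide; open, the fingers measure 117 mm over their backs; the gripper's body (75 mm by 190 mm) begins 51 mm behind the grasp point.
Start: joints at [-1.405, 0.527, 1.433, -0, 1.181, -0.178], TCP at [0.211, -0.588, 0.248] pointing down, gripper open.
Joint ranges: [-3.08, 3.08], [-0.75, 2.2], [0.22, 2.44], [-1.43, 4.57], [0, 2.65], [-2.85, 2.85]. Speed limits (rad/s): [2.79, 2.79, 3.14, 3.14, 3.14, 3.14].

INTERFACE

Orientations are given as a unit quaternion [x, y, z, w].
In Python, from rig import robot gives the robot as it stands. The module is installed in compiled form; this text tells all that it offers.
- The arm moves only by the tool move_arm, never from a script. Its argument "commands" is a list of rows, each a list of 5 numbers: the gripper's target within -1 to 1 (shut at 1, half-way at 0, fully open at -1), then the shift along the tool's x, y, z in mm, then the turn about the tool's x in degrees. A call has 1 to 8 rows; each row is the pose to reach, as a shift and turn from the pose commanded when the call began, along the tool's axes at that moment; what a row does not reach only later rows make up. A row lasts 1/12 s, in which the tool goes at most 41.7 mm and 7.16 degrees, less where a joint would pass 70% of its speed; a pose out of reach is approached as far as the arm can. A call with a gripper value outside its range is refused whole. The fingers move at their own pace and stop on an object; "newtons" is the grip in N (left out, the last holds). Time passes only in rows, so rows that repeat a pose let the fingers close. It gives the time, the measured TCP pose, the force and the opening at its end, in the units of the state.
- robot.get_obs(): the state, without advancing time (a new reading comes with each control period).
- robot.camera(name): name is "side" or "top" or "wrist"; returns a dict with "image" (420x560x3 uint8, red, green, blue), "fx", "fy", "cx", "cy" (pixels), "xyz" and "rotation" of the camera in the world; the wrist camera has in their place "tool_from_camera" (4x4, takes a point from camera to tool coordinates, whose origin is the TCP and whose axes are the tool frame's). Camera axes: x right, y down, z forward; pixel columns grow to the right and rows downward; lengths in m; the calibration is good to about 2 mm. A picture is of the moment at which its call begins: read the wrist's pose just before it. There is no depth.
- robot.hand_in(): hands the job in, once; it reports no verdict.
Trained networks look in a picture, given as the dict that the camera call returned (one of the last four; its "shot" number tells which), for a name from the list of things; names that differ only in an ending like _2 or _b are one class to them, and where a whole thing is asked for, a point or a joint stands for the part that bears it (a point fixed in the world has none). Each returns a list of dicts, best first, with "p" (0 to 1); they miss things now and then, are a little off and sometimes report something else, mostly with a low value. They report only what shows in the picture. A call takes as long as a camera call. They do not tell look-alikes from the thing itself.
- robot.regions_of(picture, name): "pixels" (420x560 bool, what is visible of it) and "bbox" ([left, top, right, bottom] in pixels, round what is visible of it).
The state is a dict: "time": time; "q": joint angles; "joint_velocities": joint speeds; "joint_torque": joint torques, N m; "position": TCP position; "tool_rot": TCP orientation; "ft_force": force on the tool from outside, world axes, zero at the start; "moment": the same for the moment, N m; "grip_width": finger opening in m.
Only numpy, scipy, OpenCV 4.12 (cv2) and the standard library are available. Lean on these libraries where they do the work, as an engineer would, in place of code of your own. Each camera call takes 0.05 s, during which the arm holds its last target.

TASK

Put the four microscope parts away, each upright on the black pad whose pale shape matches it (every pale shape is its part's footprint with 10 mm to spare all round): the objective, the condenser, the filter cube and the filter slider. Each stands in the middle of its pale shape, the cube and the slider turned to line up with theirs; set them down rather than letting them drop. Leave the amber jar and the petri dish where they stand.

Things in the scene. Friction and masses are not known exactly. Their poses are not given: they have to be found in the camera images.
- objective_mid (a point): Microscope objective: slim upright steel barrel with a dark and a brass band, round, diameter 30 mm up to 38 mm height, then tapering to 18 mm at its top, 50 mm tall in all; about 0.12 kg. This point is on its axis, half-way up (25 mm above its underside); z up along the axis. Stands loose on the bench.
- condenser_mid (a point): Microscope condenser: squat upright black cylinder, diameter 54 mm up to 34 mm height, with a bright band round it, and on top a 38 mm aluminium collar round a lens, 44 mm tall in all; about 0.18 kg. This point is on its axis, half-way up (22 mm above its underside); z up along the axis. Stands loose on the bench.
- cube_mid (a point): Filter cube: black rectangular block, 40 mm along its x, 30 mm along its y, 42 mm tall, with a bright plate on its top and a round window in each x face; about 0.09 kg. This point is its centre (21 mm above its underside); z up. The two ends are alike: either way round will do. Stands loose on the bench.
- slider_mid (a point): Filter slider: flat aluminium bar, 88 mm along its x, 28 mm along its y, 20 mm tall, with two round windows in its top and grip ridges near its +x end; about 0.10 kg. This point is its centre (10 mm above its underside); z up. Either way round will do. Lies loose on the bench, windows up.
- pad_objective_top (a point): Fixed flat black rubber pad, 70 x 70 mm and 4 mm thick, lying on the bench, with a flush pale inlay in the middle: a disc of 50 mm diameter, the smaller of the two discs. This point is the centre of the pad's top face (4 mm above the bench); z up. The pad of the objective.
- pad_condenser_top (a point): Fixed flat black rubber pad, 94 x 94 mm and 4 mm thick, lying on the bench, with a flush pale inlay in the middle: a disc of 74 mm diameter, the larger of the two discs. This point is the centre of the pad's top face (4 mm above the bench); z up. The pad of the condenser.
- pad_cube_top (a point): Fixed flat black rubber pad, 80 (x) x 70 (y) mm and 4 mm thick, lying on the bench, with a flush pale inlay in the middle: a short rectangle of 60 mm along x by 50 mm along y. This point is the centre of the pad's top face (4 mm above the bench); z up, x along the inlay's longer side. The pad of the filter cube.
- pad_slider_top (a point): Fixed flat black rubber pad, 128 (x) x 68 (y) mm and 4 mm thick, lying on the bench, with a flush pale inlay in the middle: a long rectangle of 108 mm along x by 48 mm along y. This point is the centre of the pad's top face (4 mm above the bench); z up, x along the inlay's longer side. The pad of the filter slider.
- jar_mid (a point): Bystander: loose capped jar with a paper label, amber glass, diameter 40 mm, 60 mm tall. This point is its centre, half-way up. To be left alone.
- dish_mid (a point): Bystander: loose lidded clear petri dish with a pale cream disc inside, diameter 90 mm, 16 mm tall. This point is its centre, half-way up. To be left alone.
Mind the look-alikes: they are no part of the job. Leave any purple look-alike of the part that bears slider_mid alone. Leave any pink look-alike of the part that bears pad_slider_top alone.

How it is judged:
By the outcome, as a careful person would: the job done as asked, in the order asked, and still so for the second after the job is handed in, with the robot touching nothing.
It also fails if it takes over 104 s, if anything falls off the work surface, if the arm or the gripper's body presses on something with over 40 N, if the wrist force passes 120 N, or if a joint passes its speed limit or range.

## Working session

There is one attempt and no reset: what is moved stays moved. The work goes in short steps, Python scripts to look and compute and a tool call to move; the robot and the scene stay as the last step left them, time stands still between calls to the robot, and variables do not carry over. Pictures are saved under pics/ and viewed, and the job is handed in when it is done.

Besides the shell and the picture viewer there is one more tool, called after ">>>" in YAML: its name, and indented under it one key for each argument. move_arm: Moves the arm, as the interface text tells. Its arguments: {"type":"object","properties":{"commands":{"type":"array","items":{"type":"array","items":{"type":"number"}}},"newtons":{"type":"number"}},"required":["commands"]}

```bash
mkdir -p pics
cat > h.py <<'E'
import numpy as np, cv2
from rig import robot
from scipy.spatial.transform import Rotation as R
def save(d,n): cv2.imwrite('pics/'+n,cv2.cvtColor(d['image'],cv2.COLOR_RGB2BGR))
def cam(d,T=None):
    if 'xyz' in d:
        Rm=np.array(d['rotation'],float)
        if Rm.shape!=(3,3): Rm=R.from_quat(Rm).as_matrix()
        return Rm,np.array(d['xyz'])
    M=T@np.array(d['tool_from_camera']); return M[:3,:3],M[:3,3]
def tool():
    o=robot.get_obs(); T=np.eye(4); T[:3,:3]=R.from_quat(o['tool_rot']).as_matrix(); T[:3,3]=o['position']; return T,o
def ray(d,uv,z,T=None):
    Rm,c=cam(d,T); uv=np.atleast_2d(uv).astype(float)
    v=np.c_[(uv[:,0]-d['cx'])/d['fx'],(uv[:,1]-d['cy'])/d['fy'],np.ones(len(uv))]@Rm.T
    return c+v*((z-c[2])/v[:,2])[:,None]
def proj(d,P,T=None):
    Rm,c=cam(d,T); p=(np.atleast_2d(P)-c)@Rm
    return np.c_[p[:,0]/p[:,2]*d['fx']+d['cx'],p[:,1]/p[:,2]*d['fy']+d['cy']]
E
python3 - <<'E'
from h import *
T,o=tool(); print(o['time'],o['position'],T[:3,:3].round(3),o['grip_width'])
for n in ['top','side','wrist']:
    d=robot.camera(n); save(d,n+'0.png'); print(n,d.get('xyz'),d['fx'],d.get('rotation'),d.get('tool_from_camera'))
    for k in ['objective_mid','condenser_mid','cube_mid','slider_mid','pad_objective_top','pad_slider_top','jar_mid','dish_mid']:
        try: print(k,[(r['bbox'],round(r['p'],2)) for r in robot.regions_of(d,k)])
        except Exception as e: print(k,e)
E
```

```text
0.0 [ 0.21056838 -0.58772004  0.24655452] [[-0.     0.337 -0.941]
 [ 0.002 -0.941 -0.337]
 [-1.    -0.002 -0.   ]] 0.0871072089823869
top [ 0.40315372 -0.05580766  0.97184617] 393.636413419657 [ 0.71014444 -0.70111518  0.04312335 -0.04767348] None
objective_mid [([378.6, 166.0, 396.5, 182.0], 0.43)]
condenser_mid [([190.9, 223.0, 211.8, 247.3], 0.8)]
cube_mid [([375.5, 230.3, 393.5, 250.3], 0.78)]
slider_mid [([350.2, 284.7, 392.0, 308.9], 0.94), ([310.7, 157.4, 334.0, 195.9], 0.93), ([413.3, 121.1, 453.6, 145.6], 0.66)]
pad_objective_top [([244.4, 159.6, 277.4, 193.7], 0.78), ([295.3, 212.6, 347.7, 260.4], 0.71), ([244.3, 213.2, 274.7, 268.4], 0.39)]
pad_slider_top [([165.7, 268.4, 194.3, 322.0], 0.74), ([245.0, 213.8, 278.0, 267.0], 0.7)]
jar_mid [([245.8, 213.2, 276.9, 264.0], 0.2)]
dish_mid [([121.8, 216.0, 161.9, 254.0], 0.85), ([191.6, 224.7, 213.2, 246.9], 0.25)]
side [ 0.48473059 -1.08793356  0.63705481] 526.5318061939493 [ 0.86490862 -0.01790441  0.00635165 -0.5015697 ] None
objective_mid [([342.5, 268.7, 358.8, 294.6], 0.56)]
condenser_mid [([259.2, 162.7, 275.1, 186.1], 0.
[... 368 characters left out ...]
183.3, 170.8, 237.0, 180.7], 0.63), ([254.1, 144.2, 282.8, 163.0], 0.62), ([234.6, 201.0, 290.9, 217.7], 0.57)]
jar_mid [([316.6, 158.4, 330.1, 183.1], 0.88), ([312.8, 195.1, 342.8, 216.9], 0.36)]
dish_mid [([252.5, 143.9, 284.6, 161.9], 0.76)]
wrist None 314.2327810048361 None [[-7.21553142e-04 -2.46077317e-01  9.69249933e-01 -1.36502026e-01]
 [ 9.99999185e-01 -1.19861545e-03  4.40134649e-04  5.07549980e-04]
 [ 1.05345079e-03  9.69249461e-01  2.46077981e-01 -6.69593647e-02]
 [ 0.00000000e+00  0.00000000e+00  0.00000000e+00  1.00000000e+00]]
objective_mid []
condenser_mid []
cube_mid []
slider_mid [([28.0, 1.3, 80.6, 28.2], 0.93)]
pad_objective_top []
pad_slider_top []
jar_mid []
dish_mid []
```

View pics/top0.png

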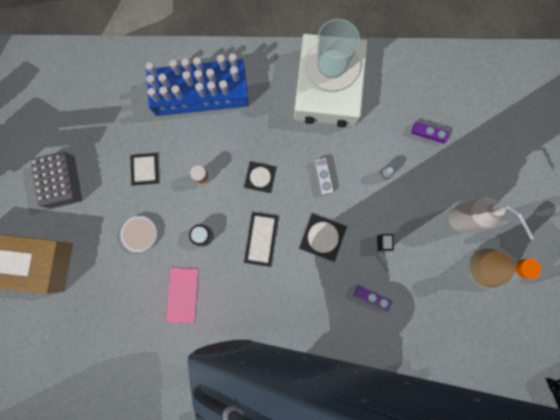

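View pics/side0.png

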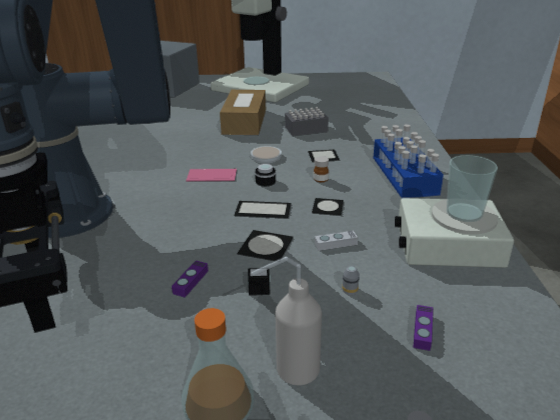

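View pics/wrist0.png

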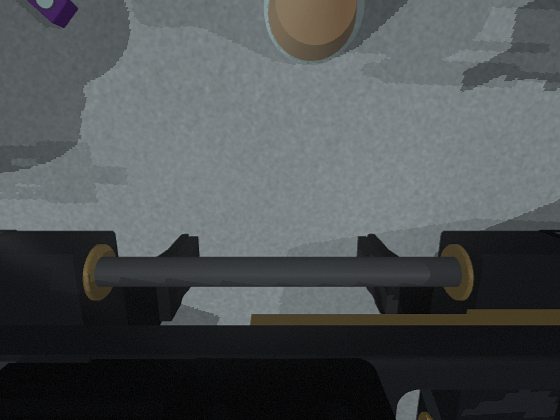

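Top view: objective at (388,173), condenser (200,235), cube (386,242), slider (324,176). The pads are at (260,177) for the objective, (323,237) for the condenser, (145,168) for the cube and (262,239) for the slider. The jar is at (199,174) and the dish at (139,235). The purple bars and the pink pad are decoys.

```bash
cat > m.py <<'E'
from h import *
d=robot.camera('top'); im=d['image']; 
cv2.imwrite('pics/topz.png',cv2.cvtColor(cv2.resize(im[140:270,120:410],None,fx=2.75,fy=2.75,interpolation=cv2.INTER_CUBIC),cv2.COLOR_RGB2BGR))
g=im.min(2).astype(int)
for n,(u,v) in dict(obj=(260,177),cond=(323,237),cube=(145,168),slid=(262,239)).items():
    # within black pad: threshold halfway
    w=40; sub=g[v-w:v+w,u-w:u+w]
    vmax=np.median(g[v-4:v+5,u-4:u+5]); bl=np.percentile(sub,5); th=(vmax+bl)/2
    up=cv2.resize(sub.astype(np.uint8),None,fx=8,fy=8,interpolation=cv2.INTER_CUBIC)
    m=(up>th).astype(np.uint8)
    k,l,s,c=cv2.connectedComponentsWithStats(m,connectivity=4); i=l[w*8,w*8]
    cs,_=cv2.findContours((l==i).astype(np.uint8),cv2.RETR_EXTERNAL,cv2.CHAIN_APPROX_NONE)
    c=max(cs,key=cv2.contourArea)[:,0,:]
    px=(c+.5)/8-.5+[u-w,v-w]
    P=ray(d,px,.004)[:,:2]
    r=cv2.minAreaRect((P*1000).astype(np.float32)); print(n,vmax,bl,r)
E
python3 m.py
```

```text
obj 192.0 66.0 ((619.7942504882812, 1.2464981079101562), (50.58940124511719, 50.25648880004883), 0.6903846859931946)
cond 140.0 46.0 ((470.2650146484375, -156.045654296875), (76.59190368652344, 74.76991271972656), 55.76844024658203)
cube 189.0 89.0 ((636.7952880859375, 293.8564758300781), (60.40717315673828, 50.7227897644043), 5.498800277709961)
slid 193.0 74.0 ((463.718994140625, -4.543121337890625), (49.31145477294922, 109.3200454711914), 82.31477355957031)
```

View pics/topz.png

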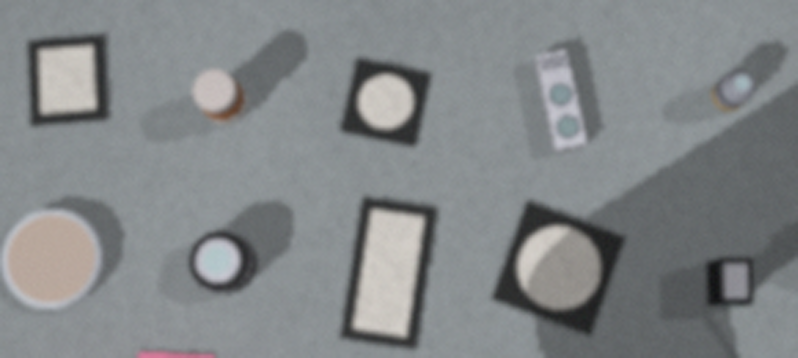

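The pads are measured well, and their sizes match the description. Next, rough poses for the parts.

```bash
cat > m2.py <<'E'
from h import *
d=robot.camera('top')
zs=dict(objective_mid=.025,condenser_mid=.022,cube_mid=.021,slider_mid=.010,jar_mid=.03,dish_mid=.008)
for k,z in zs.items():
    for r in robot.regions_of(d,k):
        vs,us=np.nonzero(r['pixels'])
        if len(us)<5: continue
        P=ray(d,np.c_[us,vs],z)[:,:2]*1000
        rr=cv2.minAreaRect(P.astype(np.float32))
        print(k,round(r['p'],2),P.mean(0).round(1),'rect',np.round(rr[0],1),np.round(rr[1],1),round(rr[2],1))
E
python3 m2.py
```

```text
objective_mid 0.46 [ 629.  -309.5] rect [ 629.8 -309.6] [27.6 39.3] 45.3
cube_mid 0.62 [ 458.9 -303.5] rect [ 459.5 -303.4] [36.1 41.5] 88.9
slider_mid 0.84 [ 621.5 -158.4] rect [ 621.2 -158.5] [90.  29.6] 12.3
slider_mid 0.78 [ 326.4 -275.8] rect [ 326.7 -275.5] [92.6 30.9] 64.3
slider_mid 0.71 [ 739.7 -425.5] rect [ 738.4 -425.7] [91. 36.] 71.9
slider_mid 0.41 [472.1 295.1] rect [472.3 294.6] [86.  89.3] 0.7
jar_mid 0.67 [616.9 145.1] rect [617.7 145.5] [51.5 38. ] 46.0
jar_mid 0.62 [ 627.4 -309.1] rect [ 627.4 -309.4] [27.4 39.1] 45.3
dish_mid 0.74 [472.4 295.6] rect [472.5 295.2] [86.1 89.7] 0.7
```

```bash
cat > plan.py <<'E'
from h import *
def plan(x,y,z,yaw=None):
    """target TCP mm, yaw of tool y axis deg (mod 180)"""
    T,o=tool(); Rm=T[:3,:3]
    s=Rm.T@(np.array([x,y,z])-T[:3,3]*1000)
    cy=np.degrees(np.arctan2(Rm[1,1],Rm[0,1]))
    t=0
    if yaw is not None:
        t=-((yaw-cy+90)%180-90)
    print('t',round(o['time'],2),'pos',(T[:3,3]*1000).round(1),'yawY',cy.round(2),'q6',round(o['q'][5],2),'q1',round(o['q'][0],2),'tilt',Rm[2,:].round(4),'w',round(o['grip_width']*1000,1),'F',np.round(o['ft_force'],1))
    print('shift',s.round(1),'turn',round(t,1))
import sys
if len(sys.argv)>1: plan(*[float(a) for a in sys.argv[1:]])
E
python3 - <<'E'
from h import *
def tri(a,b):
    t=robot.camera('top'); s=robot.camera('side')
    for ua,ub,n in zip(a,b,'cap strawtip nozzle'.split()):
        A=[];B=[]
        for d,uv in((t,ua),(s,ub)):
            p=ray(d,[uv],0)[0]; c=cam(d)[1]; v=(p-c)/np.linalg.norm(p-c); M=np.eye(3)-np.outer(v,v); A.append(M);B.append(M@c)
        print(n,np.linalg.solve(sum(A),sum(B)).round(3))
tri([(530,268),(537,240),(500,208)],[(210,318),(254,272),(298,285)])
E
python3 plan.py 580 -310 350 90
```

```text
cap [ 0.401 -0.559  0.164]
strawtip [ 0.457 -0.54   0.222]
nozzle [ 0.521 -0.503  0.169]
t 1.85 pos [ 210.7 -588.4  247.6] yawY -70.3 q6 -0.18 q1 -1.41 tilt [-1.  0.  0.] w 87.1 F [ 0.1 -0.2 -0.1]
shift [-102.5 -137.6 -441.5] turn 19.7
```

>>> move_arm:
  commands:
    - [-1,-42,0,0,0]
    - [-1,-84,0,0,0]
    - [-1,-102,-12,-40,7]
    - [-1,-102,-24,-79,14]
    - [-1,-102,-36,-118,20]
    - [-1,-102,-48,-157,20]
    - [-1,-102,-60,-196,20]
    - [-1,-102,-72,-235,20]

```text
time: 2.52
position: [0.4088, -0.44, 0.3498]
tool_rot: [0.707, -0.002, -0.707, -0.002]
ft_force: [0.6, -1.1, 0.0]
grip_width: 0.0872
```

```bash
python3 plan.py 629 -310 250 90
```

```text
t 2.52 pos [ 408.8 -440.   349.8] yawY -90.33 q6 0.57 q1 -1.01 tilt [-1.e+00  3.e-04 -3.e-04] w 87.2 F [ 0.6 -1.1  0. ]
shift [  99.8 -131.3 -219.4] turn -0.3
```

>>> move_arm:
  commands:
    - [-1,0,-20,-36,0]
    - [-1,0,-40,-72,0]
    - [-1,0,-60,-108,0]
    - [-1,10,-80,-142,0]
    - [-1,35,-98,-172,0]
    - [-1,65,-116,-200,0]
    - [-1,95,-131,-219,0]
    - [-1,100,-131,-219,0]

```text
time: 3.18
position: [0.6284, -0.3057, 0.2427]
tool_rot: [-0.705, -0.003, 0.709, 0.003]
ft_force: [-0.5, 0.2, -1.1]
grip_width: 0.0873
```

```bash
python3 - <<'E'
from h import *
T,o=tool(); d=robot.camera('wrist'); save(d,'w1.png')
print(T[:3,3],o['joint_velocities'])
r=robot.regions_of(d,'objective_mid'); print([(x['bbox'],x['p']) for x in r])
E
python3 plan.py 629 -310 250 90
```

```text
[ 0.62835247 -0.30571718  0.24274494] [-0.04528229  0.02347466  0.06595958 -0.06264967 -0.06485672 -0.02851782]
[([269.9, 170.8, 302.5, 205.0], 0.88), ([0.0, 157.4, 59.1, 225.5], 0.41)]
t 3.28 pos [ 626.6 -309.8  246.3] yawY -90.17 q6 0.96 q1 -0.62 tilt [-1.     -0.0033  0.0056] w 87.2 F [ 0.2 -0.4  0.8]
shift [-3.7  0.2 -2.4] turn -0.2
```

View pics/w1.png

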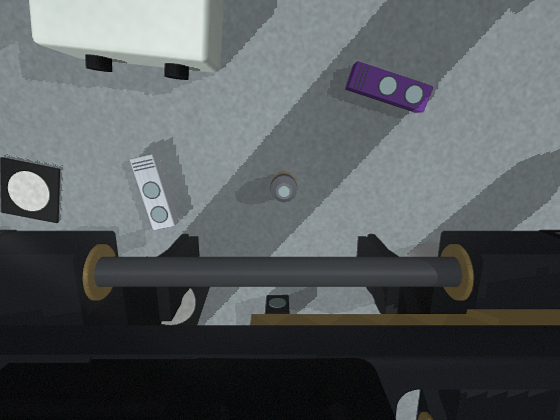

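The wrist view shows the objective at (284,187), and the slider at (153,192) is also in view. I'll fit silhouettes.

```bash
cat > fit.py <<'E'
from h import *
from scipy.optimize import minimize
def circ(r,z): a=np.linspace(0,2*np.pi,48); return np.c_[r*np.cos(a),r*np.sin(a),0*a+z]
def box(x,y,h): return np.array([[sx*x/2,sy*y/2,z] for sx in(-1,1) for sy in(-1,1) for z in(0,h)])
M=dict(objective_mid=np.r_[circ(15,0),circ(15,38),circ(9,50)],condenser_mid=np.r_[circ(27,0),circ(27,34),circ(19,44)],
 cube_mid=box(40,30,42),slider_mid=box(88,28,20),jar_mid=np.r_[circ(20,0),circ(20,60)],dish_mid=np.r_[circ(45,0),circ(45,16)])
def fit(d,T,name,x0,z0=0,mask=None):
    """x0=[x,y,(yawdeg)] mm"""
    if mask is None:
        c=[]
        for r in robot.regions_of(d,name):
            uv=proj(d,[[x0[0]/1e3,x0[1]/1e3,.02]],T)[0]; b=r['bbox']
            if abs((b[0]+b[2])/2-uv[0])<40 and abs((b[1]+b[3])/2-uv[1])<40: c.append(r)
        if not c: print(name,'none'); return
        mask=c[0]['pixels']; p=c[0]['p']
    S=4; vs,us=np.nonzero(mask); u0,v0=us.min()-15,vs.min()-15; u1,v1=us.max()+15,vs.max()+15
    u0=max(u0,0);v0=max(v0,0)
    big=cv2.resize(mask[v0:v1,u0:u1].astype(np.float32),None,fx=S,fy=S,interpolation=cv2.INTER_LINEAR)
    H=M[name]
    def model(q):
        a=np.radians(q[2]) if len(q)>2 else 0
        P=H@np.array([[np.cos(a),np.sin(a),0],[-np.sin(a),np.cos(a),0],[0,0,1]])+[q[0],q[1],z0]
        uv=(proj(d,P/1e3,T)-[u0,v0]+.5)*S-.5
        h=cv2.convexHull((uv*16).round().astype(np.int32))
        m=np.zeros(big.shape,np.uint8); cv2.fillConvexPoly(m,h,1,shift=4); return m
    def cost(q): 
        m=model(q); return np.abs(m-big).sum()
    best=None
    for st in (6,2):
        x=np.array(x0 if best is None else best.x,float)
        sim=np.array([x]+[x+st*(2 if i==2 else 1)*np.eye(len(x))[i] for i in range(len(x))])
        best=minimize(cost,x,method='Nelder-Mead',options=dict(initial_simplex=sim,xatol=.05,fatol=.1))
    print(name,best.x.round(1),'relerr',round(best.fun/big.sum(),3),'n',mask.sum()); return best.x
E
python3 - <<'E'
from fit import *
T,o=tool(); d=robot.camera('wrist'); print(o['joint_velocities'])
fit(d,T,'objective_mid',[629,-310]); fit(d,T,'slider_mid',[621,-158,12])
t=robot.camera('top')
fit(t,None,'objective_mid',[629,-310]); fit(t,None,'slider_mid',[621,-158,12]);fit(t,None,'cube_mid',[459,-303,0]);fit(t,None,'condenser_mid',[473,147])
fit(t,None,'jar_mid',[616,145]);fit(t,None,'dish_mid',[472,295])
s=robot.camera('side')
fit(s,None,'objective_mid',[629,-310]); fit(s,None,'slider_mid',[621,-158,12]);fit(s,None,'cube_mid',[459,-303,0]);fit(s,None,'condenser_mid',[473,147])
E
```

```text
[-0.04033818 -0.05766288 -0.04965565 -0.00790471  0.00872469 -0.0018898 ]
objective_mid [ 630.  -311.2] relerr 0.083 n 626
slider_mid [ 620.3 -157.2   12.3] relerr 0.063 n 2137
objective_mid [ 632.8 -305.2] relerr 0.933 n 95
slider_mid [ 621.5 -157.    10.5] relerr 0.211 n 379
cube_mid none
condenser_mid none
jar_mid none
dish_mid none
objective_mid [ 630.3 -309.4] relerr 0.094 n 401
slider_mid [ 621.4 -157.5   13.1] relerr 0.095 n 608
cube_mid [ 458.5 -302.9    2. ] relerr 0.23 n 525
condenser_mid [472.2 142.3] relerr 0.074 n 408
```

```bash
python3 plan.py 630 -310.5 32 90
```

```text
t 4.03 pos [ 627.2 -311.7  249.5] yawY -90.31 q6 0.96 q1 -0.62 tilt [-1.e+00 -0.e+00  1.e-04] w 87.0 F [-0.1 -0.3  0.8]
shift [217.5  -1.2  -2.8] turn -0.3
```

>>> move_arm:
  commands:
    - [-1,40,-1,-3,0]
    - [-1,80,-1,-3,0]
    - [-1,120,-1,-3,0]
    - [-1,155,-1,-3,0]
    - [-1,180,-1,-3,0]
    - [-1,200,-1,-3,0]
    - [-1,213,-1,-3,0]
    - [-1,217,-1,-3,0]

```text
time: 4.7
position: [0.6289, -0.3097, 0.0296]
tool_rot: [-0.706, 0.001, 0.708, 0.003]
ft_force: [-0.9, -0.7, -0.1]
grip_width: 0.0871
```

>>> move_arm:
  commands:
    - [0.2,0,0,0,0]
    - [0.4,0,0,0,0]
    - [0.6,0,0,0,0]
    - [0.8,0,0,0,0]
    - [0.8,0,0,0,0]
    - [0.8,0,0,0,0]
  newtons: 20

```text
time: 5.2
position: [0.6307, -0.3109, 0.0337]
tool_rot: [0.708, -0.002, -0.707, -0.001]
ft_force: [0.3, -0.9, 0.2]
grip_width: 0.0548
```

```bash
python3 plan.py 620 1 120 90
```

```text
t 5.2 pos [ 630.7 -310.9   33.7] yawY -90.3 q6 0.96 q1 -0.62 tilt [-1.      0.001  -0.0014] w 54.8 F [ 0.3 -0.9  0.2]
shift [ -86.7 -311.8   12.2] turn -0.3
```

>>> move_arm:
  commands:
    - [0.8,0,0,0,0]
    - [0.8,0,0,0,0]
    - [0.8,0,0,0,0]
    - [0.8,0,0,0,0]
    - [0.8,0,0,0,0]
    - [0.8,0,0,0,0]
  newtons: 20

```text
time: 5.7
position: [0.6302, -0.3106, 0.0326]
tool_rot: [-0.707, 0.002, 0.707, 0.002]
ft_force: [-0.1, 0.8, 0.5]
grip_width: 0.0292
```

```bash
for i in 1 2 3; do python3 plan.py 620 1 120 90; done
```

```text
t 5.7 pos [ 630.2 -310.6   32.6] yawY -90.3 q6 0.96 q1 -0.62 tilt [-1.e+00 -1.e-04  1.e-04] w 29.2 F [-0.1  0.8  0.5]
shift [ -87.4 -311.6   11.9] turn -0.3
t 5.7 pos [ 630.2 -310.6   32.6] yawY -90.3 q6 0.96 q1 -0.62 tilt [-1.e+00 -1.e-04  1.e-04] w 29.2 F [-0.1  0.8  0.5]
shift [ -87.4 -311.6   11.9] turn -0.3
t 5.7 pos [ 630.2 -310.6   32.6] yawY -90.3 q6 0.96 q1 -0.62 tilt [-1.e+00 -1.e-04  1.e-04] w 29.2 F [-0.1  0.8  0.5]
shift [ -87.4 -311.6   11.9] turn -0.3
```

>>> move_arm:
  commands:
    - [0.8,-20,0,0,0]
    - [0.8,-50,0,0,0]
    - [0.8,-87,-15,0,0]
    - [0.8,-87,-50,2,0]
    - [0.8,-87,-90,4,0]
    - [0.8,-87,-130,6,0]
    - [0.8,-87,-171,8,0]
    - [0.8,-87,-212,10,0]

```text
time: 6.37
position: [0.6208, -0.097, 0.1195]
tool_rot: [-0.707, 0.002, 0.707, 0.002]
ft_force: [0.1, 0.9, -0.6]
grip_width: 0.0293
```

```bash
python3 plan.py 620 1 120 90
```

```text
t 6.37 pos [620.8 -97.  119.5] yawY -90.35 q6 1.24 q1 -0.33 tilt [-1.e+00 -2.e-04  3.e-04] w 29.3 F [ 0.1  0.9 -0.6]
shift [ -0.5 -98.    1.4] turn -0.4
```

>>> move_arm:
  commands:
    - [0.8,0,-40,1,0]
    - [0.8,0,-75,1,0]
    - [0.8,0,-98,1,0]
    - [0.8,0,-98,1,0]
    - [0.8,0,-98,1,0]
    - [0.8,0,-98,1,0]

```text
time: 6.87
position: [0.6211, -0.001, 0.1195]
tool_rot: [0.707, -0.002, -0.707, -0.002]
ft_force: [0.1, 0.8, -0.6]
grip_width: 0.0296
```

```bash
python3 plan.py 620 1 120 90
python3 - <<'E'
from h import *
T,o=tool(); d=robot.camera('wrist'); save(d,'w2.png'); s=robot.camera('side'); cv2.imwrite('pics/s2.png',cv2.cvtColor(cv2.resize(s['image'][140:260,220:400],None,fx=4,fy=4),cv2.COLOR_RGB2BGR))
for n,p in dict(pad=[.62,.001,.004],cond=[.47,-.156,.004],cube=[.637,.294,.004],sl=[.4637,-.0045,.004]).items(): print(n,proj(d,[p],T).round(1))
E
python3 plan.py 620 1 120 90
```

```text
t 6.87 pos [621.1  -1.  119.5] yawY -90.28 q6 1.39 q1 -0.18 tilt [-1.e+00  5.e-04 -2.e-04] w 29.6 F [ 0.1  0.8 -0.6]
shift [-0.5 -2.   1.1] turn -0.3
pad [[274.5 212.6]]
cond [[441.5 364.4]]
cube [[-84.1 194.7]]
sl [[281.7 370.9]]
t 6.97 pos [621.1  -2.  119.5] yawY -90.39 q6 1.4 q1 -0.18 tilt [-1.e+00  4.e-04 -2.e-04] w 29.4 F [-0.3  0.3 -1. ]
shift [-0.5 -3.   1.2] turn -0.4
```

View pics/w2.png

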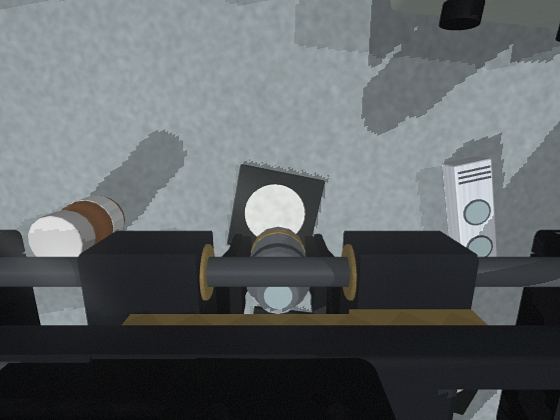

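View pics/s2.png

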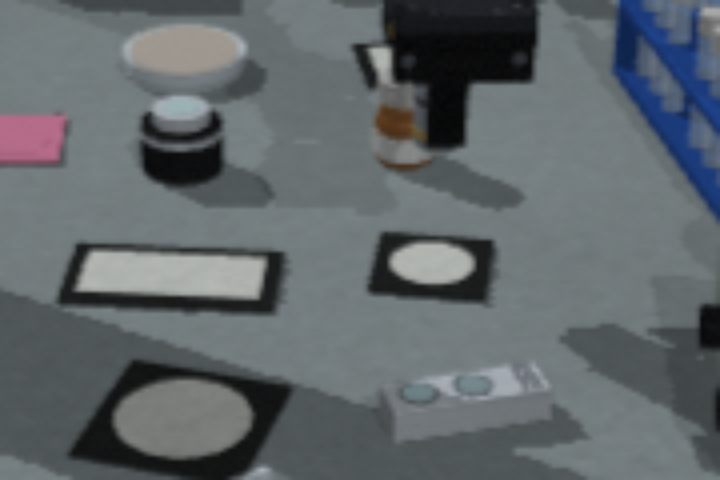

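The wrist view shows the pad's disc at (275,211), against a prediction of (274.5,212.6), so they agree. Lowering now.

>>> move_arm:
  commands:
    - [0.8,30,-3,1,0]
    - [0.8,55,-3,1,0]
    - [0.8,70,-3,1,0]
    - [0.8,76,-3,1,0]
    - [0.8,79,-3,1,0]
    - [0.8,81,-3,1,0]
    - [0.8,82,-3,1,0]
    - [0.8,82,-3,1,0]

```text
time: 7.63
position: [0.6207, 0.002, 0.0384]
tool_rot: [0.708, -0.002, -0.706, -0.002]
ft_force: [-0.9, 0.1, -0.8]
grip_width: 0.0292
```

```bash
python3 plan.py 620 1 36.5 90; python3 m2.py | grep -v slider
```

```text
t 7.63 pos [620.7   2.   38.4] yawY -90.33 q6 1.4 q1 -0.18 tilt [-1.0e+00  3.0e-04 -1.8e-03] w 29.2 F [-0.9  0.1 -0.8]
shift [1.9 1.  0.7] turn -0.3
cube_mid 0.86 [ 458.2 -304.1] rect [ 459.6 -304.3] [40.9 39. ] 0.7
```

Still 1–2 mm up, so I'll settle it in and then release.

>>> move_arm:
  commands:
    - [0.8,0.7,1,0.5,0]
    - [0.8,1.3,1,0.5,0]
    - [0.8,1.8,1,0.5,0]
    - [0.8,1.8,1,0.5,0]

```text
time: 8.32
position: [0.6194, 0.0013, 0.0365]
tool_rot: [0.707, -0.002, -0.707, -0.002]
ft_force: [-2.2, -0.8, 5.0]
grip_width: 0.0295
```

>>> move_arm:
  commands:
    - [0.1,0,0,0,0]
    - [0,0,0,0,0]
    - [0,0,0,0,0]
    - [0,0,0,0,0]
    - [0,-10,0,0,0]
    - [0,-30,0,0,0]
    - [0,-60,0,0,0]
    - [0,-100,0,0,0]

```text
time: 8.98
position: [0.6174, 0.0017, 0.1347]
tool_rot: [-0.705, 0.002, 0.709, 0.002]
ft_force: [1.4, -0.3, -1.2]
grip_width: 0.0435
```

```bash
python3 plan.py 472 142 160 90
```

```text
t 8.98 pos [617.4   1.7 134.7] yawY -90.31 q6 1.4 q1 -0.18 tilt [-1.     -0.0011  0.0062] w 43.5 F [ 1.4 -0.3 -1.2]
shift [ -24.2 -139.5  146.3] turn -0.3
```

>>> move_arm:
  commands:
    - [-1,-30,-20,20,0]
    - [-1,-55,-40,41,0]
    - [-1,-75,-60,62,0]
    - [-1,-95,-80,83,0]
    - [-1,-110,-100,104,0]
    - [-1,-115,-125,125,0]
    - [-1,-115,-143,143,0]
    - [-1,-115,-144,145,0]

```text
time: 9.65
position: [0.471, 0.1489, 0.2519]
tool_rot: [-0.706, 0.0, 0.708, 0.001]
ft_force: [0.3, 0.3, 0.6]
grip_width: 0.0846
```

>>> move_arm:
  commands:
    - [-1,0,0,0,0]
    - [-1,0,0,0,0]
    - [-1,0,0,0,0]
    - [-1,0,0,0,0]
    - [-1,0,0,0,0]

```text
time: 10.07
position: [0.476, 0.1454, 0.2505]
tool_rot: [-0.707, 0.002, 0.707, 0.002]
ft_force: [0.7, -1.1, -0.9]
grip_width: 0.087
```

```bash
python3 - <<'E'
from fit import *
T,o=tool(); d=robot.camera('wrist'); save(d,'w3.png')
fit(d,T,'condenser_mid',[472,145]); fit(d,T,'jar_mid',[616,145]); fit(d,T,'objective_mid',[620,1],4)
print(proj(d,[[.637,.294,.004],[.62,.001,.004]],T))
t=robot.camera('top')
fit(t,None,'objective_mid',[620,1],4); fit(t,None,'jar_mid',[616,145]);fit(t,None,'dish_mid',[472,295]);
s=robot.camera('side'); 
fit(s,None,'objective_mid',[620,1],4)
E
python3 plan.py 472 145 30 90
```

```text
condenser_mid [470.3 141. ] relerr 0.046 n 1788
jar_mid [613.4 146.1] relerr 0.162 n 1546
objective_mid [617.7   0.9] relerr 0.045 n 1169
[[141.91573725  41.51020459]
 [404.95688229  56.0326906 ]]
objective_mid [6.189e+02 1.000e-01] relerr 0.125 n 150
jar_mid [615.7 145. ] relerr 0.185 n 287
dish_mid none
objective_mid [620.2   0.9] relerr 0.119 n 252
t 10.57 pos [475.2 146.2 250.7] yawY -90.3 q6 1.65 q1 0.07 tilt [-1. -0.  0.] w 87.4 F [-0.4  0.3  0.5]
shift [220.7   1.2   3.1] turn -0.3
```

View pics/w3.png

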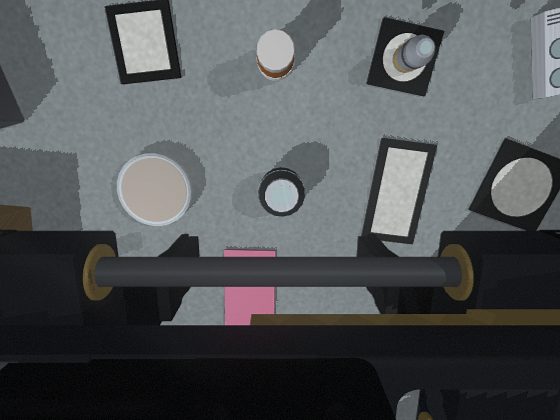

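The wrist view shows the objective upright in the middle of its disc. The condenser is at (282,192), which works out to about (471,141.5) mm.

>>> move_arm:
  commands:
    - [-1,40,2,3,0]
    - [-1,80,4,4,0]
    - [-1,120,5,4,0]
    - [-1,155,5,4,0]
    - [-1,185,5,4,0]
    - [-1,205,5,4,0]
    - [-1,217,5,4,0]
    - [-1,220,5,4,0]

```text
time: 11.23
position: [0.47, 0.1411, 0.0285]
tool_rot: [-0.706, 0.002, 0.709, 0.002]
ft_force: [-0.5, -0.3, -0.1]
grip_width: 0.087
```

>>> move_arm:
  commands:
    - [0.6,0,0,0,0]
    - [0.6,0,0,0,0]
    - [0.6,0,0,0,0]
    - [0.6,0,0,0,0]
    - [0.6,0,0,0,0]
    - [0.6,0,0,0,0]
    - [0.6,0,0,0,0]
    - [0.6,0,0,0,0]
  newtons: 20

```text
time: 11.9
position: [0.4716, 0.1413, 0.0315]
tool_rot: [0.708, -0.002, -0.707, -0.002]
ft_force: [-0.1, -0.7, 5.5]
grip_width: 0.0534
```

```bash
python3 plan.py 470 -156 120 90
```

```text
t 11.9 pos [471.6 141.3  31.5] yawY -90.3 q6 1.64 q1 0.06 tilt [-1.0e+00 -1.0e-04 -1.4e-03] w 53.4 F [-0.1 -0.7  5.5]
shift [-8.860e+01  2.972e+02 -1.000e-01] turn -0.3
```

>>> move_arm:
  commands:
    - [0.6,-20,0,0,0]
    - [0.6,-50,5,0,0]
    - [0.6,-88,25,0,0]
    - [0.6,-88,65,0,0]
    - [0.6,-88,106,0,0]
    - [0.6,-88,147,0,0]
    - [0.6,-88,188,0,0]
    - [0.6,-88,229,0,0]

```text
time: 12.57
position: [0.4692, -0.0894, 0.1187]
tool_rot: [-0.707, 0.002, 0.707, 0.002]
ft_force: [0.0, 0.6, -1.5]
grip_width: 0.0536
```

>>> move_arm:
  commands:
    - [0.6,0,35,0,0]
    - [0.6,0,58,0,0]
    - [0.6,0,69,0,0]
    - [0.6,0,69,0,0]
    - [0.6,0,69,0,0]
    - [0.6,0,69,0,0]

```text
time: 13.07
position: [0.4687, -0.1548, 0.1185]
tool_rot: [-0.706, 0.001, 0.708, 0.002]
ft_force: [0.2, 0.6, -1.8]
grip_width: 0.054
```

```bash
python3 - <<'E'
from h import *
T,o=tool(); d=robot.camera('wrist'); save(d,'w4.png'); s=robot.camera('side'); cv2.imwrite('pics/s4.png',cv2.cvtColor(cv2.resize(s['image'][140:320,200:400],None,fx=3,fy=3),cv2.COLOR_RGB2BGR))
for n,p in dict(cond=[.47,-.156,.004]).items(): print(n,proj(d,[p],T).round(1), proj(s,[p]))
E
python3 plan.py 470 -156 35 90
```

```text
cond [[278.7 209.8]] [[264.94738418 244.28709492]]
t 13.17 pos [ 469.  -154.7  118.6] yawY -90.17 q6 1.03 q1 -0.55 tilt [-1.     -0.0011  0.0014] w 53.6 F [-0.4 -0.7 -1.5]
shift [83.6  1.3 -1.1] turn -0.2
```

View pics/w4.png

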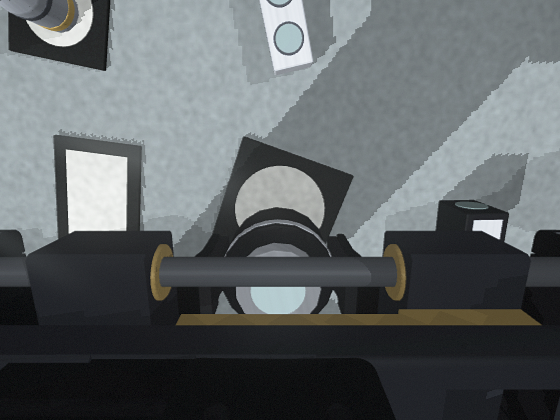

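View pics/s4.png

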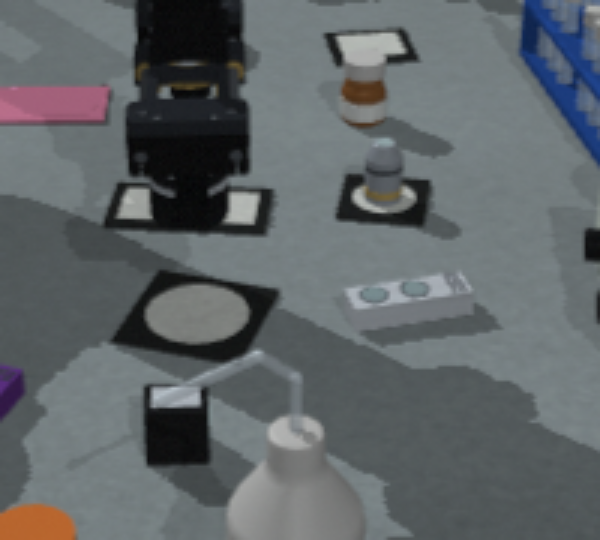

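The pad centres agree with the prediction in both views: wrist (279.5,209) and side (265.7,244.3).

>>> move_arm:
  commands:
    - [0.6,30,1,-1,0]
    - [0.6,55,1,-1,0]
    - [0.6,70,1,-1,0]
    - [0.6,77,1,-1,0]
    - [0.6,81,1,-1,0]
    - [0.6,82,1,-1,0]
    - [0.6,82,1,-1,0]
    - [0.6,82,1,-1,0]

```text
time: 13.83
position: [0.4712, -0.1579, 0.0376]
tool_rot: [0.708, -0.002, -0.707, -0.001]
ft_force: [-0.5, 0.2, -1.8]
grip_width: 0.0532
```

```bash
python3 plan.py 470 -156 34.5 90
```

```text
t 13.83 pos [ 471.2 -157.9   37.6] yawY -90.28 q6 1.03 q1 -0.55 tilt [-1.0e+00  9.0e-04 -1.5e-03] w 53.2 F [-0.5  0.2 -1.8]
shift [ 3.1 -1.9  1.2] turn -0.3
```

>>> move_arm:
  commands:
    - [0.6,0.8,-0.7,0.5,0]
    - [0.6,1.5,-1,0.5,0]
    - [0.6,2,-1,0.5,0]
    - [0.6,2,-1,0.5,0]

```text
time: 14.17
position: [0.4702, -0.1569, 0.0354]
tool_rot: [0.707, -0.002, -0.707, -0.002]
ft_force: [-0.7, 0.5, 4.5]
grip_width: 0.0535
```

```bash
python3 plan.py 470 -156 34.5 90
```

```text
t 14.17 pos [ 470.2 -156.9   35.4] yawY -90.31 q6 1.03 q1 -0.55 tilt [-1.e+00  4.e-04 -7.e-04] w 53.5 F [-0.7  0.5  4.5]
shift [ 0.9 -0.9  0.2] turn -0.3
```

Contact felt, so I'm releasing. The next hover is for the cube at (459,-303), about 146 mm further in −y.

>>> move_arm:
  commands:
    - [-0.5,0,0,0,0]
    - [-0.5,0,0,0,0]
    - [-0.5,0,0,0,0]
    - [-0.5,0,0,0,0]
    - [-0.5,-10,0,0,0]
    - [-0.5,-30,0,0,0]
    - [-0.5,-65,0,0,0]
    - [-0.5,-105,0,0,0]

```text
time: 14.83
position: [0.4687, -0.1561, 0.1399]
tool_rot: [-0.706, 0.001, 0.709, 0.003]
ft_force: [0.6, -0.7, -0.4]
grip_width: 0.0654
```

```bash
python3 plan.py 459 -303 250 90
```

```text
t 14.83 pos [ 468.7 -156.1  139.9] yawY -90.31 q6 1.03 q1 -0.55 tilt [-1.     -0.0025  0.0042] w 65.4 F [ 0.6 -0.7 -0.4]
shift [-110.4  146.7    9.4] turn -0.3
```

>>> move_arm:
  commands:
    - [-1,-30,15,2,0]
    - [-1,-60,35,4,0]
    - [-1,-85,58,6,0]
    - [-1,-100,85,8,0]
    - [-1,-110,112,9,0]
    - [-1,-110,135,9,0]
    - [-1,-110,147,9,0]
    - [-1,-110,147,9,0]

```text
time: 15.5
position: [0.4602, -0.306, 0.2502]
tool_rot: [0.707, -0.003, -0.707, -0.002]
ft_force: [0.1, 0.2, 0.4]
grip_width: 0.0868
```

>>> move_arm:
  commands:
    - [-1,0,0,0,0]
    - [-1,0,0,0,0]
    - [-1,0,0,0,0]
    - [-1,0,0,0,0]
    - [-1,0,0,0,0]

```text
time: 15.92
position: [0.4603, -0.3026, 0.2495]
tool_rot: [-0.707, 0.001, 0.707, 0.002]
ft_force: [-0.1, -0.7, 0.1]
grip_width: 0.0871
```

```bash
python3 - <<'E'
from fit import *
T,o=tool(); d=robot.camera('wrist'); save(d,'w5.png')
for y in (0,90): fit(d,T,'cube_mid',[459,-303,y])
fit(d,T,'condenser_mid',[470,-156],4)
t=robot.camera('top'); s=robot.camera('side'); 
for y in (0,90):
  fit(t,None,'cube_mid',[459,-303,y]); fit(s,None,'cube_mid',[459,-303,y])
fit(t,None,'condenser_mid',[470,-156],4)
fit(s,None,'condenser_mid',[470,-156],4)
E
python3 plan.py 459 -303 30 90
```

```text
cube_mid [ 4.576e+02 -3.036e+02 -2.000e-01] relerr 0.056 n 1042
cube_mid [ 457.5 -304.2  113. ] relerr 0.399 n 1042
condenser_mid [ 468.8 -157.9] relerr 0.038 n 2219
cube_mid none
cube_mid [ 4.585e+02 -3.031e+02 -3.000e-01] relerr 0.243 n 516
cube_mid none
cube_mid [ 457.1 -304.7  111.7] relerr 0.356 n 516
condenser_mid [ 468.7 -157.7] relerr 0.08 n 433
condenser_mid [ 470.2 -156.5] relerr 0.057 n 645
t 16.52 pos [ 460.3 -303.8  249.8] yawY -90.31 q6 0.79 q1 -0.79 tilt [-1.e+00  0.e+00 -1.e-04] w 86.6 F [-0.  -0.1 -0.7]
shift [219.8  -0.8   1.3] turn -0.3
```

View pics/w5.png

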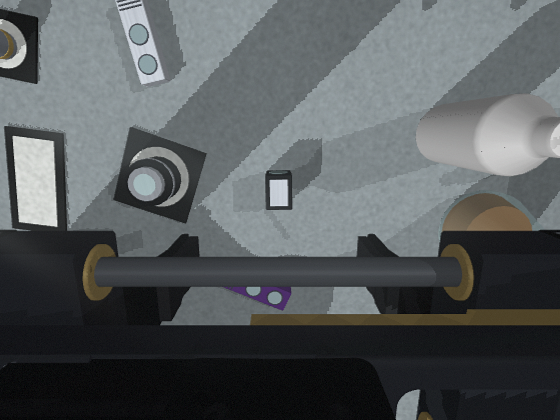

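The condenser is centred and upright. The cube is at (278,190), which is about (458,-303.5) mm with yaw near 0.

>>> move_arm:
  commands:
    - [-1,40,0,2,0]
    - [-1,80,0,2,0]
    - [-1,120,0,2,0]
    - [-1,155,0,2,0]
    - [-1,185,0,2,0]
    - [-1,205,0,2,0]
    - [-1,217,0,2,0]
    - [-1,219,0,2,0]

```text
time: 17.18
position: [0.4574, -0.303, 0.0285]
tool_rot: [-0.706, 0.001, 0.708, 0.003]
ft_force: [0.5, 0.8, -0.1]
grip_width: 0.0872
```

>>> move_arm:
  commands:
    - [0.8,0,0,0,0]
    - [0.8,0,0,0,0]
    - [0.8,0,0,0,0]
    - [0.8,0,0,0,0]
    - [0.8,0,0,0,0]
    - [0.8,0,0,0,0]
    - [0.8,0,0,0,0]
    - [0.8,0,0,0,0]
  newtons: 20

```text
time: 17.85
position: [0.4584, -0.3038, 0.031]
tool_rot: [0.707, -0.002, -0.707, -0.002]
ft_force: [-0.4, 0.0, -0.6]
grip_width: 0.0421
```

>>> move_arm:
  commands:
    - [0.8,0,0,0,0]
    - [0.8,0,0,0,0]
    - [0.8,0,0,0,0]
    - [0.8,0,0,0,0]

```text
time: 18.18
position: [0.4583, -0.3037, 0.0308]
tool_rot: [-0.707, 0.002, 0.707, 0.002]
ft_force: [-0.3, 0.8, 1.7]
grip_width: 0.0302
```

```bash
python3 plan.py 637 294 170 95.5
```

```text
t 18.18 pos [ 458.3 -303.7   30.8] yawY -90.3 q6 0.79 q1 -0.79 tilt [-1.e+00 -1.e-04  0.e+00] w 30.2 F [-0.3  0.8  1.7]
shift [-139.2 -598.6 -175.5] turn -5.8
```

>>> move_arm:
  commands:
    - [0.8,-20,0,0,0]
    - [0.8,-50,0,0,0]
    - [0.8,-88,0,0,0]
    - [0.8,-120,-25,-7,0]
    - [0.8,-139,-60,-18,0]
    - [0.8,-139,-99,-29,0]
    - [0.8,-139,-138,-40,0]
    - [0.8,-139,-177,-51,0]

```text
time: 18.85
position: [0.5104, -0.1255, 0.1703]
tool_rot: [0.707, -0.002, -0.707, -0.002]
ft_force: [1.2, -0.1, -1.1]
grip_width: 0.0298
```

>>> move_arm:
  commands:
    - [0.8,0,-39,-12,0]
    - [0.8,0,-78,-23,0]
    - [0.8,0,-117,-35,0]
    - [0.8,0,-156,-46,0]
    - [0.8,0,-195,-58,0]
    - [0.8,0,-234,-69,0]
    - [0.8,0,-273,-81,0]
    - [0.8,0,-312,-92,0]

```text
time: 19.52
position: [0.6038, 0.1866, 0.1693]
tool_rot: [-0.707, 0.002, 0.707, 0.002]
ft_force: [0.8, -0.4, -0.8]
grip_width: 0.0298
```

```bash
python3 plan.py 637 294 120 95.5
```

```text
t 19.52 pos [603.8 186.6 169.3] yawY -90.29 q6 1.7 q1 0.12 tilt [-1.e+00  2.e-04  8.e-04] w 29.8 F [ 0.8 -0.4 -0.8]
shift [  49.3 -107.6  -32.7] turn -5.8
```

>>> move_arm:
  commands:
    - [0.8,0,-40,-12,-2]
    - [0.8,10,-75,-23,-4]
    - [0.8,30,-100,-30,-6]
    - [0.8,45,-107,-33,-6]
    - [0.8,49,-108,-33,-6]
    - [0.8,49,-108,-33,-6]
    - [0.8,49,-108,-33,-6]
    - [0.8,49,-108,-33,-6]

```text
time: 20.18
position: [0.6379, 0.2912, 0.1217]
tool_rot: [0.707, 0.035, -0.706, 0.035]
ft_force: [0.0, 0.9, -0.7]
grip_width: 0.0295
```

```bash
python3 - <<'E'
from h import *
T,o=tool(); d=robot.camera('wrist'); save(d,'w6.png'); s=robot.camera('side'); cv2.imwrite('pics/s6.png',cv2.cvtColor(cv2.resize(s['image'][100:250,220:400],None,fx=4,fy=4),cv2.COLOR_RGB2BGR))
a=np.radians(5.5); ca,sa=np.cos(a),np.sin(a)
P=np.array([[637+ca*x-sa*y,294+sa*x+ca*y,4] for x,y in [(0,0),(30,25),(30,-25),(-30,-25),(-30,25)]])/1e3
print(proj(d,P,T).round(0).tolist()); print(((proj(s,P)-[220,100])*4).round(0).tolist())
E
python3 plan.py 637 294 35 95.5
```

```text
[[274.0, 211.0], [243.0, 176.0], [304.0, 176.0], [303.0, 245.0], [245.0, 245.0]]
[[410.0, 219.0], [444.0, 202.0], [458.0, 231.0], [375.0, 236.0], [363.0, 207.0]]
t 20.28 pos [638.2 291.2 122.2] yawY -84.39 q6 1.74 q1 0.27 tilt [-1.0e+00 -2.0e-04 -1.9e-03] w 29.6 F [-0.2 -1.   0. ]
shift [87.2 -2.9  1.1] turn 0.1
```

View pics/w6.png

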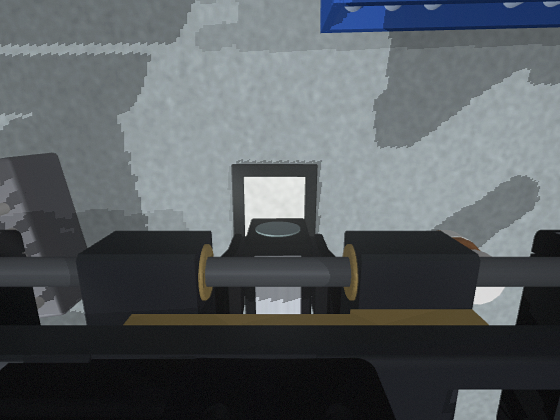

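View pics/s6.png

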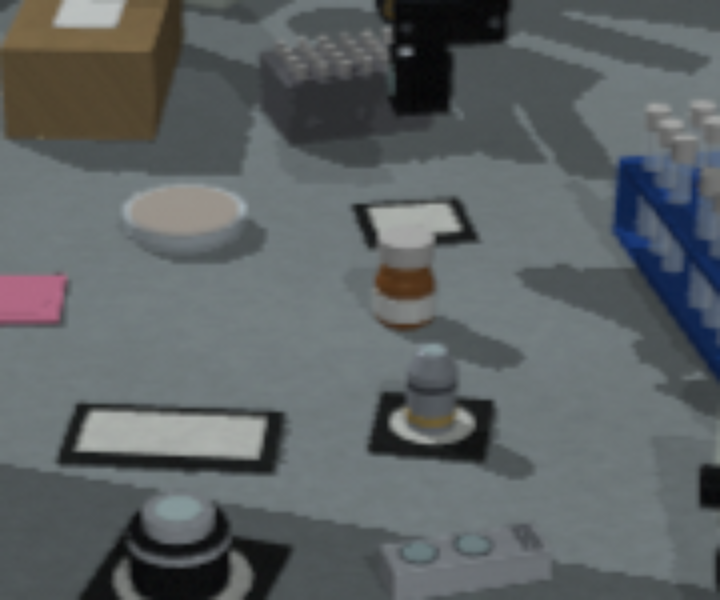

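The inlay's far edge runs (243,177)–(306,177), against a prediction of (243,176)–(304,176). Position and yaw both line up, so I'm lowering.

>>> move_arm:
  commands:
    - [0.8,30,-2.5,1,0]
    - [0.8,55,-2.5,1,0]
    - [0.8,72,-2.5,1,0]
    - [0.8,80,-2.5,1,0]
    - [0.8,83,-2.5,1,0]
    - [0.8,84,-2.5,1,0]
    - [0.8,84,-2.5,1,0]
    - [0.8,84,-2.5,1,0]

```text
time: 20.95
position: [0.6374, 0.2949, 0.0385]
tool_rot: [0.707, 0.035, -0.705, 0.035]
ft_force: [0.4, -0.0, -1.2]
grip_width: 0.0299
```

```bash
python3 plan.py 637 294 34.5 95.5
```

```text
t 20.95 pos [637.4 294.9  38.5] yawY -84.31 q6 1.75 q1 0.27 tilt [-1.0e+00 -5.0e-04 -3.1e-03] w 29.9 F [ 0.4 -0.  -1.2]
shift [4.  0.9 0.5] turn 0.2
```

>>> move_arm:
  commands:
    - [0.8,1,0.7,0.3,0]
    - [0.8,2,0.7,0.3,0]
    - [0.8,2.5,0.7,0.3,0]
    - [0.8,3,0.7,0.3,0]
    - [0.8,3,0.7,0.3,0]

```text
time: 21.37
position: [0.6362, 0.2941, 0.0348]
tool_rot: [0.706, 0.035, -0.706, 0.035]
ft_force: [-0.7, -0.8, 5.8]
grip_width: 0.03
```

```bash
python3 plan.py 637 294 34.5 95.5
```

```text
t 21.37 pos [636.2 294.1  34.8] yawY -84.3 q6 1.75 q1 0.27 tilt [-1.e+00 -0.e+00 -7.e-04] w 30.0 F [-0.7 -0.8  5.8]
shift [ 0.3  0.1 -0.8] turn 0.2
```

Contact. Releasing, then on to the slider.

>>> move_arm:
  commands:
    - [0,0,0,0,0]
    - [0,0,0,0,0]
    - [0,0,0,0,0]
    - [0,0,0,0,0]
    - [0,-10,0,0,0]
    - [0,-30,0,0,0]
    - [0,-65,0,0,0]
    - [0,-105,0,0,0]

```text
time: 22.03
position: [0.6342, 0.2934, 0.1377]
tool_rot: [-0.704, -0.035, 0.708, -0.036]
ft_force: [0.3, -0.6, -0.3]
grip_width: 0.0431
```

```bash
python3 plan.py 620.5 -157 250 102.5
```

```text
t 22.03 pos [634.2 293.4 137.7] yawY -84.31 q6 1.75 q1 0.27 tilt [-1.0e+00  9.0e-04  5.6e-03] w 43.1 F [ 0.3 -0.6 -0.3]
shift [-111.5  447.    59. ] turn -6.8
```

>>> move_arm:
  commands:
    - [-1,-30,15,2,-1]
    - [-1,-60,40,5,-2]
    - [-1,-90,70,9,-3]
    - [-1,-112,104,14,-4]
    - [-1,-112,144,19,-5]
    - [-1,-112,184,24,-6]
    - [-1,-112,224,30,-7]
    - [-1,-112,264,35,-7]

```text
time: 22.7
position: [0.6268, 0.0262, 0.2519]
tool_rot: [0.703, 0.078, -0.702, 0.079]
ft_force: [0.1, 0.9, 0.2]
grip_width: 0.085
```

```bash
python3 plan.py 620.5 -157 250 102.3
```

```text
t 22.7 pos [626.8  26.2 251.9] yawY -77.24 q6 1.21 q1 -0.14 tilt [-1.0e+00  4.0e-04 -1.1e-03] w 85.0 F [0.1 0.9 0.2]
shift [  1.9 177.3  46.6] turn 0.5
```

>>> move_arm:
  commands:
    - [-1,1,40,10,0.5]
    - [-1,1,80,21,0.5]
    - [-1,1,118,31,0.5]
    - [-1,1,150,40,0.5]
    - [-1,1,170,45,0.5]
    - [-1,1,177,47,0.5]
    - [-1,1,177,47,0.5]
    - [-1,1,177,47,0.5]

```text
time: 23.37
position: [0.6202, -0.1543, 0.2499]
tool_rot: [-0.703, -0.075, 0.703, -0.075]
ft_force: [-0.3, 0.5, 0.4]
grip_width: 0.0867
```

>>> move_arm:
  commands:
    - [-1,0,0,0,0]
    - [-1,0,0,0,0]
    - [-1,0,0,0,0]

```text
time: 23.62
position: [0.6205, -0.1534, 0.2499]
tool_rot: [-0.703, -0.076, 0.703, -0.076]
ft_force: [0.1, 0.3, -0.3]
grip_width: 0.0874
```

```bash
python3 - <<'E'
from fit import *
T,o=tool(); d=robot.camera('wrist'); save(d,'w7.png')
fit(d,T,'slider_mid',[621,-157,12]); fit(d,T,'objective_mid',[620,1],4)
t=robot.camera('top'); s=robot.camera('side'); 
fit(t,None,'slider_mid',[621,-157,12]); fit(s,None,'slider_mid',[621,-157,12])
fit(t,None,'cube_mid',[637,294,5],4);
E
python3 plan.py 620.5 -157 28 102.3
```

```text
slider_mid [ 620.3 -157.2   12.3] relerr 0.046 n 1787
objective_mid none
slider_mid none
slider_mid [ 621.9 -156.    13.9] relerr 0.084 n 610
cube_mid [636.5 292.5   9.4] relerr 0.138 n 309
t 24.02 pos [ 620.5 -155.1  249.7] yawY -77.8 q6 0.94 q1 -0.42 tilt [-1.  0. -0.] w 87.1 F [-0.5 -0.8 -0.2]
shift [221.7   1.9   0.4] turn -0.1
```

View pics/w7.png

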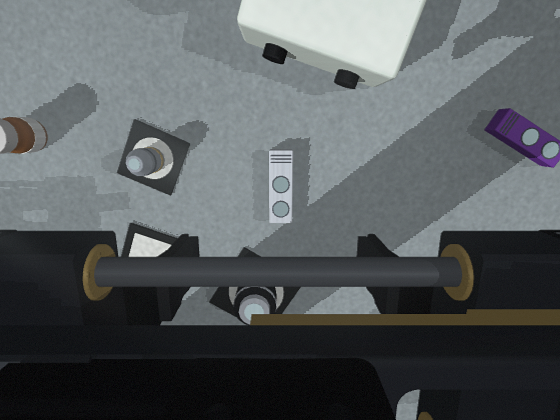

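The slider lies aligned with the tool at (281,187). Descending.

>>> move_arm:
  commands:
    - [-1,40,1.5,0,0]
    - [-1,80,1.5,0,0]
    - [-1,120,1.5,0,0]
    - [-1,155,1.5,0,0]
    - [-1,185,1.5,0,0]
    - [-1,205,1.5,0,0]
    - [-1,215,1.5,0,0]
    - [-1,219,1.5,0,0]

```text
time: 24.68
position: [0.6197, -0.1564, 0.0287]
tool_rot: [-0.702, -0.076, 0.704, -0.074]
ft_force: [0.4, 0.9, 0.3]
grip_width: 0.0871
```

>>> move_arm:
  commands:
    - [0.8,1,0,0,0]
    - [0.8,1,0,0,0]
    - [0.8,1,0,0,0]
    - [0.8,1,0,0,0]
    - [0.8,1,0,0,0]
    - [0.8,1,0,0,0]
    - [0.8,1,0,0,0]
    - [0.8,1,0,0,0]
  newtons: 20

```text
time: 25.35
position: [0.6208, -0.1567, 0.0301]
tool_rot: [0.703, 0.075, -0.703, 0.075]
ft_force: [-0.1, -0.2, -0.1]
grip_width: 0.0416
```

>>> move_arm:
  commands:
    - [0.8,0,0,0,0]
    - [0.8,0,0,0,0]
    - [0.8,0,0,0,0]
    - [0.8,0,0,0,0]

```text
time: 25.68
position: [0.6207, -0.1566, 0.0297]
tool_rot: [-0.703, -0.075, 0.703, -0.075]
ft_force: [0.3, -0.0, -0.1]
grip_width: 0.0281
```

```bash
python3 plan.py 464 -4.5 110 82.3
```

```text
t 25.68 pos [ 620.7 -156.6   29.7] yawY -77.8 q6 0.94 q1 -0.42 tilt [-1.e+00 -0.e+00  1.e-04] w 28.1 F [ 0.3 -0.  -0.1]
shift [ -80.2 -181.8  121. ] turn 19.9
```

>>> move_arm:
  commands:
    - [0.8,-20,0,0,0]
    - [0.8,-50,0,0,0]
    - [0.8,-80,-12,8,3]
    - [0.8,-80,-42,28,8]
    - [0.8,-80,-75,50,13]
    - [0.8,-80,-108,72,18]
    - [0.8,-80,-140,93,20]
    - [0.8,-80,-165,110,20]

```text
time: 26.35
position: [0.475, -0.0166, 0.1097]
tool_rot: [-0.704, 0.048, 0.707, 0.049]
ft_force: [0.6, 1.1, -1.8]
grip_width: 0.0278
```

```bash
python3 plan.py 464 -4.5 110 82.3
```

```text
t 26.35 pos [475.  -16.6 109.7] yawY -97.86 q6 1.44 q1 -0.27 tilt [-1.0e+00 -7.0e-04  3.1e-03] w 27.8 F [ 0.6  1.1 -1.8]
shift [ -0.2 -10.5  12.6] turn -0.2
```

>>> move_arm:
  commands:
    - [0.8,0,-7,8,0]
    - [0.8,0,-12,12,0]
    - [0.8,0,-12,12,0]
    - [0.8,0,-12,12,0]
    - [0.8,0,-12,12,0]

```text
time: 26.77
position: [0.4704, -0.0063, 0.1099]
tool_rot: [0.707, -0.049, -0.704, -0.048]
ft_force: [0.5, 0.1, -1.6]
grip_width: 0.0278
```

```bash
python3 - <<'E'
from h import *
T,o=tool(); d=robot.camera('wrist'); save(d,'w8.png'); s=robot.camera('side'); cv2.imwrite('pics/s8.png',cv2.cvtColor(cv2.resize(s['image'][120:250,210:390],None,fx=4,fy=4),cv2.COLOR_RGB2BGR))
a=np.radians(-7.7); ca,sa=np.cos(a),np.sin(a)
P=np.array([[464+ca*x-sa*y,-4.5+sa*x+ca*y,4] for x,y in [(0,0),(54,24),(54,-24),(-54,-24),(-54,24)]])/1e3
print(proj(d,P,T).round(0).tolist()); print(((proj(s,P)-[210,120])*4).round(0).tolist())
E
python3 plan.py 464 -4.5 33.5 82.3
```

```text
[[276.0, 223.0], [244.0, 155.0], [307.0, 155.0], [305.0, 284.0], [248.0, 284.0]]
[[209.0, 354.0], [303.0, 338.0], [295.0, 379.0], [112.0, 371.0], [126.0, 330.0]]
t 26.87 pos [469.7  -6.2 109.7] yawY -97.87 q6 1.46 q1 -0.25 tilt [-1.0e+00  3.0e-04 -1.9e-03] w 27.8 F [-0.4  0.1 -0.3]
shift [76.2 -0.9  6. ] turn -0.2
```

View pics/w8.png

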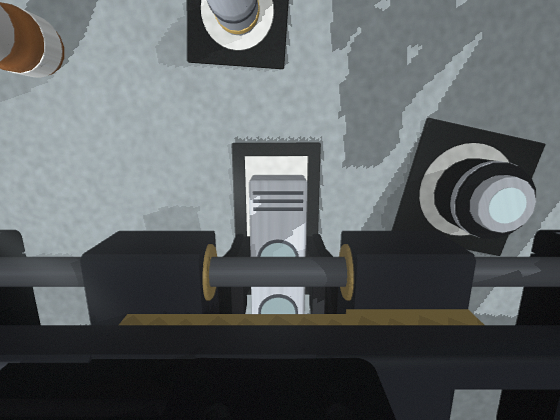

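View pics/s8.png

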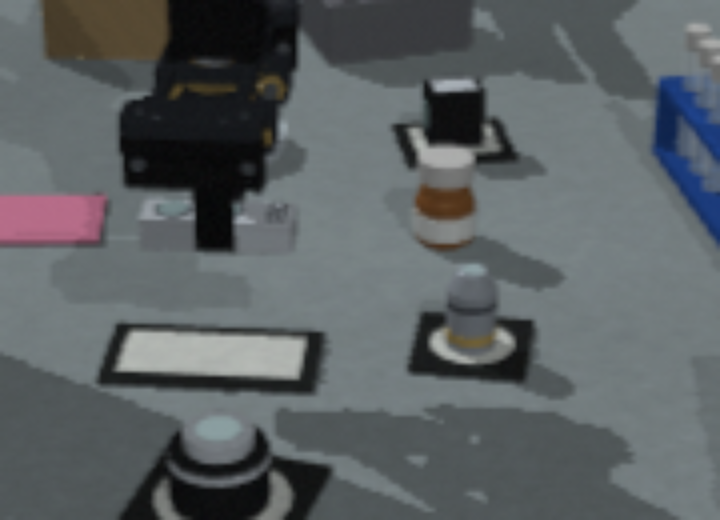

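The pad corners match in both views: wrist (244,156)/(308,156) against a prediction of (244,155)/(307,155). Lowering.

>>> move_arm:
  commands:
    - [0.8,30,-1,4,0]
    - [0.8,50,-1,6,0]
    - [0.8,64,-1,6,0]
    - [0.8,70,-1,6,0]
    - [0.8,73,-1,6,0]
    - [0.8,73,-1,6,0]
    - [0.8,73,-1,6,0]
    - [0.8,73,-1,6,0]

```text
time: 27.53
position: [0.463, -0.0035, 0.0375]
tool_rot: [0.706, -0.048, -0.705, -0.048]
ft_force: [0.2, 0.7, -1.6]
grip_width: 0.0279
```

```bash
python3 plan.py 464 -4.5 33.5 82.3
```

```text
t 27.53 pos [463.   -3.5  37.5] yawY -97.81 q6 1.46 q1 -0.25 tilt [-1.0e+00  2.0e-04 -1.9e-03] w 27.9 F [ 0.2  0.7 -1.6]
shift [ 4.   0.8 -1.1] turn -0.1
```

>>> move_arm:
  commands:
    - [0.8,1,0.7,-1,0]
    - [0.8,2,0.7,-1,0]
    - [0.8,2.7,0.7,-1,0]
    - [0.8,3.2,0.7,-1,0]
    - [0.8,3.2,0.7,-1,0]

```text
time: 27.95
position: [0.4633, -0.0041, 0.0337]
tool_rot: [0.706, -0.048, -0.705, -0.048]
ft_force: [-0.3, -0.0, 1.1]
grip_width: 0.0278
```

```bash
python3 plan.py 464 -4.5 33.5 82.3
```

```text
t 27.95 pos [463.3  -4.1  33.7] yawY -97.8 q6 1.46 q1 -0.25 tilt [-1.e+00  1.e-04 -4.e-04] w 27.8 F [-0.3 -0.   1.1]
shift [ 0.2  0.3 -0.7] turn -0.1
```

>>> move_arm:
  commands:
    - [0.8,0.5,0,0,0]
    - [0,0.5,0,0,0]
    - [0,0.5,0,0,0]
    - [0,0.5,0,0,0]
    - [0,-8,0,0,0]
    - [0,-30,0,0,0]
    - [0,-65,0,0,0]
    - [0,-105,0,0,0]

```text
time: 28.62
position: [0.4616, -0.0038, 0.1388]
tool_rot: [-0.704, 0.048, 0.707, 0.048]
ft_force: [0.4, 0.0, -0.0]
grip_width: 0.0436
```

>>> move_arm:
  commands:
    - [0,-40,0,10,0]
    - [0,-80,0,10,0]
    - [0,-110,0,10,0]
    - [-1,-140,0,10,0]
    - [-1,-150,0,10,0]
    - [-1,-150,0,10,0]
    - [-1,-150,0,10,0]
    - [-1,-150,0,10,0]

```text
time: 29.28
position: [0.4521, -0.0025, 0.2875]
tool_rot: [-0.705, 0.048, 0.706, 0.048]
ft_force: [0.2, -0.3, -0.8]
grip_width: 0.069
```

Run:
```python
from fit import *
T,o=tool(); d=robot.camera('wrist'); save(d,'w9.png'); print(T[:3,3])
G=dict(slider_mid=[464,-4.5,-7.7],objective_mid=[620,1],cube_mid=[637,294,5.5],condenser_mid=[470,-156])
for k,v in G.items(): fit(d,T,k,v,4)
s=robot.camera('side'); cv2.imwrite('pics/s9.png',cv2.cvtColor(cv2.resize(s['image'][120:270,210:390],None,fx=4,fy=4),cv2.COLOR_RGB2BGR))
for k,v in G.items(): fit(s,None,k,v,4)
t=robot.camera('top');cv2.imwrite('pics/topz9.png',cv2.cvtColor(cv2.resize(t['image'][140:270,120:410],None,fx=2.75,fy=2.75,interpolation=cv2.INTER_CUBIC),cv2.COLOR_RGB2BGR))
for k,v in G.items(): fit(t,None,k,v,4)
```

```text
[ 0.45206707 -0.0024679   0.28753958]
slider_mid [462.8  -4.3  -8. ] relerr 0.057 n 1491
objective_mid [6.174e+02 6.000e-01] relerr 0.063 n 795
cube_mid [636.  294.5   3.2] relerr 0.051 n 1240
condenser_mid [ 468.3 -157. ] relerr 0.068 n 1806
slider_mid none
objective_mid [620.2   2.1] relerr 0.099 n 254
cube_mid [638.8 295.8   2.9] relerr 0.148 n 248
condenser_mid [ 468.9 -154.8] relerr 0.083 n 622
slider_mid none
objective_mid [6.189e+02 1.000e-01] relerr 0.131 n 148
cube_mid [637.4 294.1  20.1] relerr 0.176 n 296
condenser_mid [ 470.6 -157.7] relerr 0.078 n 419
```

View pics/w9.png

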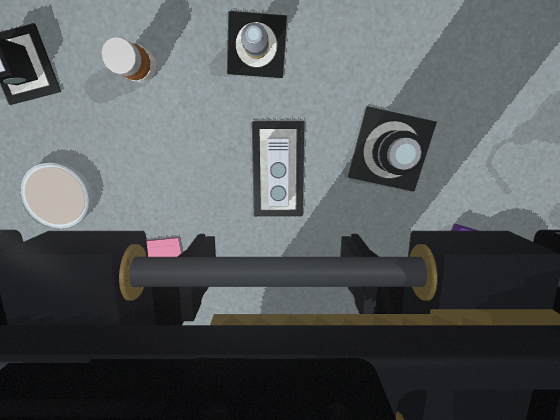

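View pics/s9.png

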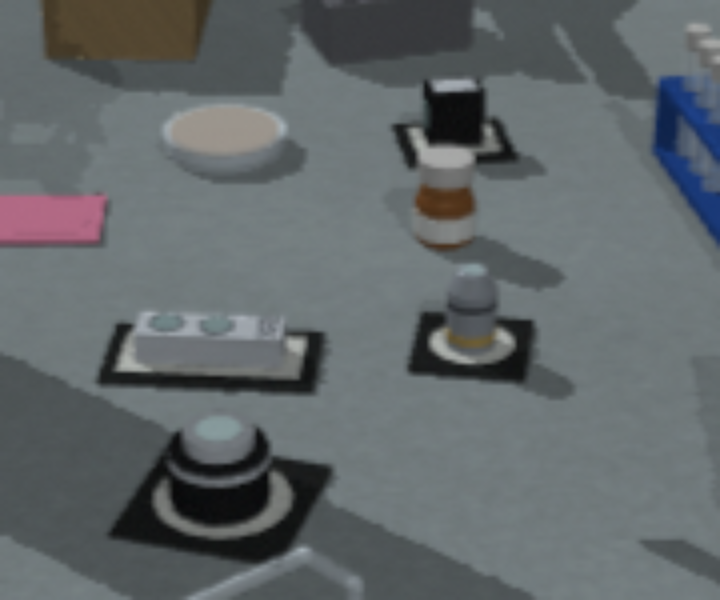

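View pics/topz9.png

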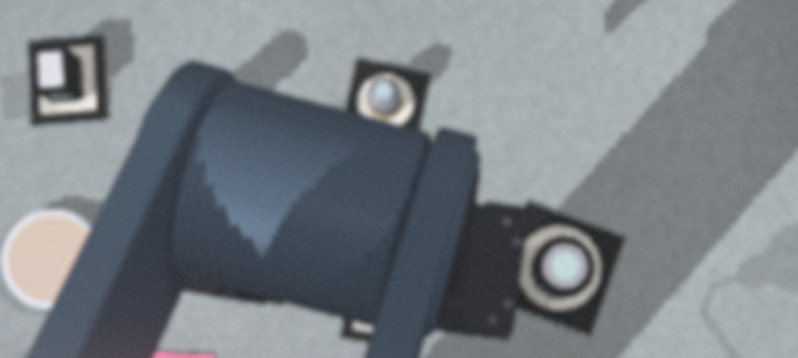

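All four parts look upright and centred. The cube's yaw fits are loose (3°, 3° and a coarse 20° from the top camera), so I'll take one closer look from above.

>>> move_arm:
  commands:
    - [-1,0,-40,-20,0]
    - [-1,0,-75,-40,0]
    - [-1,0,-110,-60,0]
    - [-1,0,-145,-80,0]
    - [-1,0,-180,-100,0]
    - [-1,0,-205,-115,0]
    - [-1,0,-220,-120,0]
    - [-1,0,-220,-120,0]

```text
time: 30.7
position: [0.6035, 0.2021, 0.288]
tool_rot: [0.706, -0.046, -0.705, -0.047]
ft_force: [-0.2, 0.6, -0.6]
grip_width: 0.0871
```

>>> move_arm:
  commands:
    - [-1,0,0,0,0]
    - [-1,0,0,0,0]
    - [-1,0,0,0,0]
    - [-1,0,0,0,0]
    - [-1,0,0,0,0]

```text
time: 31.12
position: [0.6017, 0.1979, 0.2889]
tool_rot: [0.705, -0.049, -0.705, -0.049]
ft_force: [0.5, 0.5, 0.5]
grip_width: 0.087
```

Run:
```python
from fit import *
T,o=tool(); d=robot.camera('wrist'); save(d,'w10.png'); print(T[:3,3],o['time'])
G=dict(slider_mid=[464,-4.5,-7.7],objective_mid=[620,1],cube_mid=[637,294,5.5])
for k,v in G.items(): fit(d,T,k,v,4)
t=robot.camera('top'); fit(t,None,'slider_mid',[464,-4.5,-7.7],4);fit(t,None,'cube_mid',[637,294,5.5],4)
for k,v in dict(jar_mid=[616,145],dish_mid=[472,295]).items(): fit(d,T,k,v); fit(t,None,k,v)
uv=proj(d,[[.637,.294,.03]],T)[0].astype(int); print(uv)
a,b=max(uv[1]-70,0),max(uv[0]-90,0)
cv2.imwrite('pics/w10z.png',cv2.cvtColor(cv2.resize(d['image'][a:a+140,b:b+180],None,fx=4,fy=4,interpolation=cv2.INTER_CUBIC),cv2.COLOR_RGB2BGR))
```

```text
[0.60174562 0.19794913 0.2889022 ] 31.1167
slider_mid [461.2  -5.7   5.3] relerr 1.346 n 503
objective_mid [618.    0.9] relerr 0.084 n 777
cube_mid [636.  293.    6.9] relerr 0.059 n 1110
slider_mid [463.1  -4.4  -7.2] relerr 0.099 n 459
cube_mid [632.5 293.3  22.1] relerr 0.432 n 243
jar_mid [617.2 148.2] relerr 0.116 n 976
jar_mid [616.  145.3] relerr 0.166 n 292
dish_mid [469.8 294.9] relerr 1.679 n 1163
dish_mid none
[197 165]
```

View pics/w10z.png

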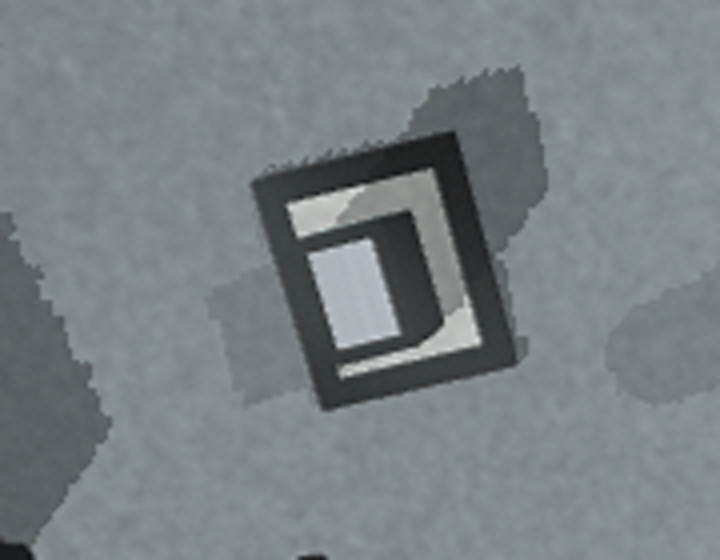

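The close view shows the cube's edges parallel to its pad, with the bright plate around (355,293) in the crop. The wrist fit gives (636,293) mm at 6.9°, against a pad at (637,294) and 5.5°. Handing in.

Run:
```python
from rig import robot
print(robot.hand_in())
```

```text
the job is handed in; nothing more can be done
None
```

I put the objective, condenser, filter cube and filter slider on their matching pads, in that order, and handed the job in at about 31 s of the 104 s. I lowered each part until the wrist force showed contact, or to the expected contact height, before letting go. The slider's contact reading was faint, at about 1 N. `hand_in` gave no verdict.

In the last camera checks all four parts stand upright and look centred:

| Part | Distance from pad centre | Turn against its pad |
|---|---|---|
| Objective | 1–3 mm | round |
| Condenser | 0–2 mm | round |
| Filter cube | about 1–3 mm | within about 3° |
| Filter slider | about 1 mm | within about 1° |

The position spread is about what a calibration good to 2 mm allows.

- **Checks that disagreed:** The coarse top camera read the cube's turn as about 20°, with poor fits. I discounted it because the close wrist view shows the cube's edges parallel to its pad (fitted 6.9° against 5.5°). One slider fit in the final wrist view also failed (relative error 1.35) and was discarded; the top and earlier wrist fits agree with the pad.
- **Jar and dish:** I never touched either one. The jar's measured position was unchanged to within the noise. The dish's final fits failed, so I can only say it looks in place in the pictures.
- **Look-alikes:** I did not touch the purple sliders or the pink pad.

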